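# Fill the revolving cup rack and bring the blue cup to the gap

## Task

Put every white cup that stands on the ledge upright into a free slot of the revolving cup rack, one cup to a slot: the wire guard lets cups in only at the gap in front, so click the deck round by its centre knob to bring free slots there, and leave the cups that are already in the rack standing in their slots. When all are in, click the deck round until the blue cup stands at the gap, home in its click. Leave the jug and the other things on the ledge where they are.

Things in the scene. Friction and masses are not known exactly. Their poses are not given: they have to be found in the camera images.
- cup1: white ceramic handleless demitasse cup: 62 mm across at the rim, 60 mm tall, sides almost straight down to 18 mm above the foot, then tapering to a 48 mm foot; 4 mm wall, about 0.12 kg; origin at the centre of the underside, z up the cup's axis. Stands loose on the ledge at the start, waiting to be put in the rack; some of cup1 to cup4 are absent
- cup2: white ceramic handleless demitasse cup: 62 mm across at the rim, 60 mm tall, sides almost straight down to 18 mm above the foot, then tapering to a 48 mm foot; 4 mm wall, about 0.12 kg; origin at the centre of the underside, z up the cup's axis. Stands loose on the ledge at the start, waiting to be put in the rack; some of cup1 to cup4 are absent
- cup3: white ceramic handleless demitasse cup: 62 mm across at the rim, 60 mm tall, sides almost straight down to 18 mm above the foot, then tapering to a 48 mm foot; 4 mm wall, about 0.12 kg; origin at the centre of the underside, z up the cup's axis. Stands loose on the ledge at the start, waiting to be put in the rack; some of cup1 to cup4 are absent
- cup4: white ceramic handleless demitasse cup: 62 mm across at the rim, 60 mm tall, sides almost straight down to 18 mm above the foot, then tapering to a 48 mm foot; 4 mm wall, about 0.12 kg; origin at the centre of the underside, z up the cup's axis. Stands loose on the ledge at the start, waiting to be put in the rack; some of cup1 to cup4 are absent
- blue_cup: the one blue handleless demitasse cup: 62 mm across at the rim, 60 mm tall, sides almost straight down to 18 mm above the foot, then tapering to a 48 mm foot; 4 mm wall, about 0.12 kg; origin at the centre of the underside, z up the cup's axis. Stands in one of the rack's slots from the start; always present
- rack_cup1: white handleless demitasse cup: 62 mm across at the rim, 60 mm tall, sides almost straight down to 18 mm above the foot, then tapering to a 48 mm foot; 4 mm wall, about 0.12 kg; origin at the centre of the underside, z up the cup's axis. Already stands in one of the rack's slots at the start; only one of rack_cup1 to rack_cup5 is present
- rack_cup2: white handleless demitasse cup: 62 mm across at the rim, 60 mm tall, sides almost straight down to 18 mm above the foot, then tapering to a 48 mm foot; 4 mm wall, about 0.12 kg; origin at the centre of the underside, z up the cup's axis. Already stands in one of the rack's slots at the start; only one of rack_cup1 to rack_cup5 is present
- rack_cup3: white handleless demitasse cup: 62 mm across at the rim, 60 mm tall, sides almost straight down to 18 mm above the foot, then tapering to a 48 mm foot; 4 mm wall, about 0.12 kg; origin at the centre of the underside, z up the cup's axis. Already stands in one of the rack's slots at the start; only one of rack_cup1 to rack_cup5 is present
- rack_cup4: white handleless demitasse cup: 62 mm across at the rim, 60 mm tall, sides almost straight down to 18 mm above the foot, then tapering to a 48 mm foot; 4 mm wall, about 0.12 kg; origin at the centre of the underside, z up the cup's axis. Already stands in one of the rack's slots at the start; only one of rack_cup1 to rack_cup5 is present
- rack_cup5: white handleless demitasse cup: 62 mm across at the rim, 60 mm tall, sides almost straight down to 18 mm above the foot, then tapering to a 48 mm foot; 4 mm wall, about 0.12 kg; origin at the centre of the underside, z up the cup's axis. Already stands in one of the rack's slots at the start; only one of rack_cup1 to rack_cup5 is present
- turret (a joint): angle of the rack's round deck about its upright axis (rad), 0 at the start, growing anticlockwise seen from above; turns freely either way with a spring click every 60 degrees (1.047 rad), each putting one slot at the gap. Let go within 20 degrees of a click it pulls itself home in a second or so; the humps between take about 0.25 N m, with light damping (0.2 N m s/rad)
- knob (a point): centre of the black bar knob on the deck's axis, 112 mm above the ledge; turns with the deck. The bar is 56 mm long, 20 mm thick, 32 mm tall (its top 18 mm above this point) on a 22 mm stem. Its length lies along the point's x axis, the line from slot4 to slot1. Grip it across its thickness from above and turn about this point
- slot1 (a point): centre of slot 1 on the deck's top surface, 40 mm above the ledge, 115 mm from the axis; turns with the deck. Slots 1 to 6 follow anticlockwise, 60 degrees apart, parted by 18 mm high radial fences, with 10 to 12 mm high lips at 73 and 150 mm from the axis: a cup's foot has 11 mm of play outwards, 18 mm inwards, 30 mm sideways
- slot2 (a point): centre of slot 2 on the deck's top surface, 40 mm above the ledge, 115 mm from the axis; turns with the deck. The wire guard: two ring wires, 6 mm thick, 80 mm above the deck, 88 and 142 mm from the axis, over all slots but the one at the gap; nothing else passes through. Three thin posts carry it, 168 mm from the axis at the back and sides
- slot3 (a point): centre of slot 3 on the deck's top surface, 40 mm above the ledge, 115 mm from the axis; turns with the deck. 
- slot4 (a point): centre of slot 4 on the deck's top surface, 40 mm above the ledge, 115 mm from the axis; turns with the deck. 
- slot5 (a point): centre of slot 5 on the deck's top surface, 40 mm above the ledge, 115 mm from the axis; turns with the deck. 
- slot6 (a point): centre of slot 6 on the deck's top surface, 40 mm above the ledge, 115 mm from the axis; turns with the deck. 
- gap (a point): fixed point on the deck's top surface (40 mm above the ledge) at the gap in the chrome wire guard, on the robot's side of the rack above a red mark on the foot; 115 mm from the axis. Its x axis points from here to the knob's axis, z up. Above it the guard leaves an opening 118 mm wide (59 mm either side of the x axis), open from the knob to the outside; see slot2 for the guard
- jug: steel milk jug, 84 mm across the belly, 88 mm tall, with a handle that stands out to 66 mm from the axis at its +y; origin at the centre of the underside; stands among the waiting cups; a bystander
- tamper_stand: black plastic block 100 x 100 mm with a wooden-handled tamper in it, 135 mm tall in all; origin under its centre; a bystander
- sugar_jar: glass jar with a steel lid, 80 mm across, 120 mm tall; origin under its centre; a bystander
- saucers: stack of white saucers 120 mm across, 31 mm tall; origin under its centre; a bystander
- syrup: amber bottle, 68 mm across, 200 mm tall; origin under its centre; a bystander
Not all that is in view belongs to the job. What is shaped like the cup4 but yellow is not meant.

How it is judged:
By the outcome, as a careful person would: the job done as asked, in the order asked, and still so for the second after the job is handed in, with the robot touching nothing.
Of rack_cup1, rack_cup2, rack_cup3, rack_cup4, rack_cup5 only 1 to 1 are there at a start; the rules pass over those that are not, and their reading is None.
Of cup1, cup2, cup3, cup4 only 3 to 4 are there at a start; the rules pass over those that are not, and their reading is None.
At some moment in a run one of cup1, cup2, cup3, cup4 may be knocked a few centimetres aside while the robot is not near it.
It also fails if it takes over 210 s, if anything falls off the work surface, if the arm or the gripper's body presses on something with over 40 N, if the wrist force passes 120 N, or if a joint passes its speed limit or range.

## Robot

A 7-joint arm with a two-finger parallel gripper is mounted at the origin on the work surface. World frame = base frame: x ahead of the robot, y to its left, z up, the work surface at z = 0. Lengths are in mm, angles in rad, forces in N, time in s.
With the tool pointing down it reaches from about 350 to 900 mm from the base axis. Payload 8.1 kg.
Tool frame: the origin (TCP) lies at the very end of the fingers, on their centre line; the grasp point (between the pads) lies env.hold_point_z behind it (env.hold_point_z is the distance from the TCP to the grasp point, in mm); z points along the fingers, y is the line along which they close (so a half turn about z gives the same grasp; the last joint's range is limited). The gripper opens to 92 mm and grips with 3 to 60 N. Pads are 19 mm wide; open, the fingers measure 130 mm over their backs; the gripper's body (75 mm by 190 mm) begins 47 mm behind the grasp point.
Start: joints at [-1.344, 0.434, 0.025, 1.573, -0.012, 1.134, -0.075], TCP at [202.436, 591.322, 226.742] pointing down, gripper open.
Joint ranges: [-2.62, 2.62], [-0.44, 2.09], [-1.27, 1.32], [0.08, 2.57], [-1.32, 4.46], [0.12, 2], [-2.74, 2.74]. Speed limits (rad/s): [2.22, 2.22, 3.01, 3.01, 3.14, 3.14, 3.14].

## Interface

Orientations are given as a rotation vector (axis times angle).
In Python, from cell import env gives the robot as it stands.
- The arm moves only by the tool apply_moves, never from a script. Its argument "moves" is a list of rows, each a list of 7 numbers: the turn, a rotation vector about the world's x, y, z in degrees, then the shift along the world's x, y, z in m, then the finger opening in m, from 0 to 0.0918. A call has 1 to 20 rows; each row shifts and turns the commanded pose from where the row before left it; what a row does not reach is not made up. A row lasts 1/10 s, in which the tool goes at most 50 mm and 8.59 degrees, less where a joint would pass 70% of its speed; a pose out of reach is approached as far as the arm can. A call is refused whole if a number of a shift passes 0.05 or a number of a turn 8.59, either way. A call with a gripper value outside its range is refused whole. The fingers move at their own pace and stop on an object; "grip_force" is the grip in N (left out, the last holds). Time passes only in rows, so rows that do not move let the fingers close. It gives the time, the measured TCP pose, the force, the opening and the grip force at its end, in the units of the state.
- env.get_state(): the state, without advancing time (a new reading comes with each control period).
- env.capture(name): name is "scene" or "top"; returns a dict with "image" (420x560x3 uint8, red, green, blue), "fx", "fy", "cx", "cy" (pixels), "xyz" and "orientation" of the camera in the world. Camera axes: x right, y down, z forward; pixel columns grow to the right and rows downward; lengths in mm; the calibration is good to about 2 mm. A picture is of the moment at which its call begins. There is no depth.
- env.job_done(): hands the job in; it is judged then, once.
The state is a dict: "clock": time; "joints": joint angles; "joint_velocities": joint speeds; "joint_efforts": joint torques, N m; "tool_pos": TCP position; "tcp_rot": TCP orientation; "wrist_force": force on the tool from outside, world axes, zero at the start; "moment": the same for the moment, N m; "finger_gap": finger opening in mm; "grip_force": force on a finger pad.
Only numpy, scipy, OpenCV 4.12 (cv2) and the standard library are available. Lean on these libraries where they do the work, as an engineer would, in place of code of your own. Each camera call takes 0.05 s, during which the arm holds its last target. There are 200 camera calls.

## Working session

There is one attempt and no reset: what is moved stays moved. The work goes in short steps, Python scripts to look and compute and a tool call to move; the robot and the scene stay as the last step left them, time stands still between calls to the robot, and variables do not carry over. Pictures are saved under pics/ and viewed, at most 14 in all, crops included, and the job is handed in when it is done.

Besides the shell and the picture viewer there is one more tool, called after "Emit:" in YAML: its name, and indented under it one key for each argument. apply_moves: Moves the arm, as the interface text tells. Its arguments: {"type":"object","properties":{"moves":{"type":"array"},"grip_force":{"type":"number"}},"required":["moves"]}

```bash
mkdir -p pics; ls; python3 - <<'E'
from cell import env
import cv2
for n in("scene","top"):
    c=env.capture(n); cv2.imwrite(f"pics/{n}0.png",c["image"][:,:,::-1]); print({k:v for k,v in c.items() if k!="image"})
s=env.get_state(); print(s, env.hold_point_z)
E
```

```text
pics
{'fx': 472.5225066121767, 'fy': 472.5225066121767, 'cx': 278.2929167096411, 'cy': 205.6012173338775, 'xyz': array([1010.12755672, -865.14427942,  990.71461056]), 'orientation': array([-2.244221  , -0.55838955,  0.27360034])}
{'fx': 511.98767542088353, 'fy': 511.98767542088353, 'cx': 279.98745769740407, 'cy': 200.19519425901606, 'xyz': array([ 372.58738223,    3.27566328, 1330.47555407]), 'orientation': array([-2.19829386,  2.1556408 , -0.13296291])}
{'clock': 0.1, 'joints': array([-1.3436354 ,  0.43516418,  0.02499253,  1.57401909, -0.01155472,
        1.13401086, -0.07515896]), 'joint_velocities': array([-3.91822174e-04, -3.44822460e-03,  6.09709646e-04, -5.57582021e-04,
       -4.87140481e-04, -4.06271242e-04, -8.87718216e-05]), 'joint_efforts': array([ 4.35587775e-03, -6.69124317e+01,  9.88325290e-01, -3.15144682e+01,
       -6.05466357e-02,  3.75280646e-02, -1.73177121e-06]), 'tool_pos': array([202.30932095, 590.85398722, 226.01191494]), 'tcp_rot': array([-5.15829710e-01, -3.09889501e+00,  2.28811520e-03]), 'wrist_force': array([-0.13321856,  0.43057702, -0.8585777 ]), 'moment': array([-0.06101904,  0.03940532,  0.07427065]), 'grip_force': 0.0, 'finger_gap': 91.97869471620294} 18.8
```

View pics/scene0.png

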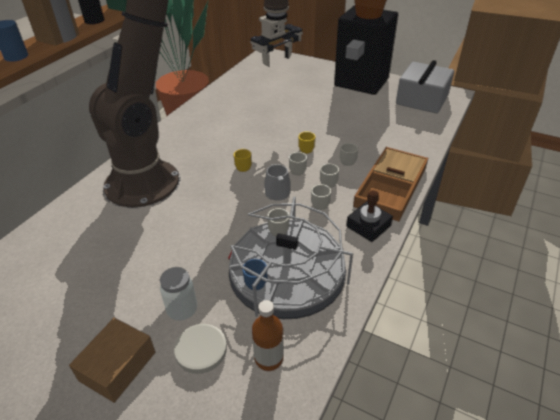

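View pics/top0.png

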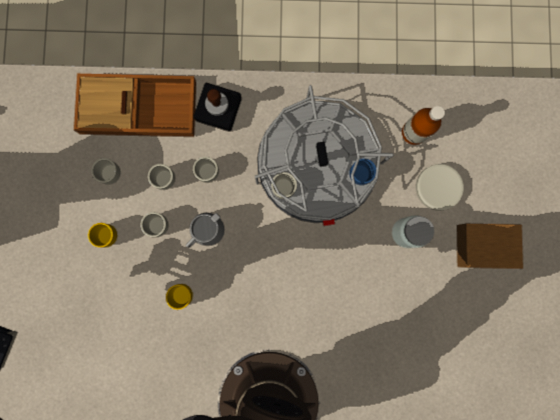

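The top view shows white cup candidates at (105,171) in shadow, (161,177), (205,169) and (153,224). Lookalikes are yellow at (101,235) and (179,296), the jug at (205,228), and the rack's own white cup at (284,184). The blue cup is at (364,171), the knob at (322,154) and the red mark at (329,222). I'll check the choice in one close crop.

```bash
cat > h.py <<'E'
from cell import env
import cv2, numpy as np
from scipy.spatial.transform import Rotation as R
def cap(n): return env.capture(n)
def ray(c,u,v,z):
    d=R.from_rotvec(c["orientation"]).apply([(u-c["cx"])/c["fx"],(v-c["cy"])/c["fy"],1.]); p=c["xyz"]
    return (p+d*(z-p[2])/d[2])[:2]
def proj(c,P):
    q=R.from_rotvec(c["orientation"]).inv().apply(np.array(P,float)-c["xyz"])
    return np.array([c["cx"]+c["fx"]*q[0]/q[2], c["cy"]+c["fy"]*q[1]/q[2]])
E
python3 - <<'E'
from h import *
c=cap("top")
for n,(u,v,z) in dict(A=(105,171,60),B=(161,177,60),C=(205,169,60),D=(153,224,60),jug=(205,228,88),rackc=(284,184,100),blue=(364,171,100),knob=(322,154,130),red=(329,222,10),yel=(179,296,60),yel2=(101,235,60)).items(): print(n,ray(c,u,v,z).round(0))
im=c["image"][:,:,::-1]
a=cv2.resize(im[140:260,80:240],None,fx=4,fy=4,interpolation=cv2.INTER_CUBIC)
a=cv2.convertScaleAbs(a,alpha=1.3)
cv2.imwrite("pics/crop1.png",a)
b=cv2.resize(im[80:235,245:395],None,fx=3.8,fy=3.8,interpolation=cv2.INTER_CUBIC); cv2.imwrite("pics/crop2.png",b)
E
```

```text
A [569. 418.]
B [557. 279.]
C [579. 170.]
D [439. 293.]
jug [430. 161.]
rackc [540. -28.]
blue [ 576. -222.]
knob [ 610. -116.]
red [ 456. -148.]
yel [265. 223.]
yel2 [409. 420.]
```

View pics/crop1.png

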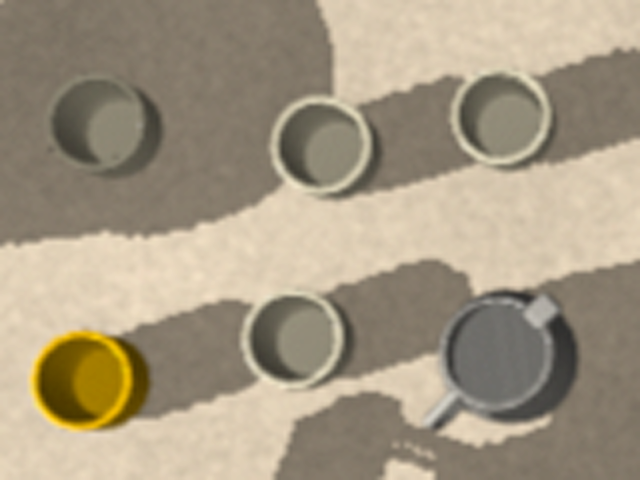

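View pics/crop2.png

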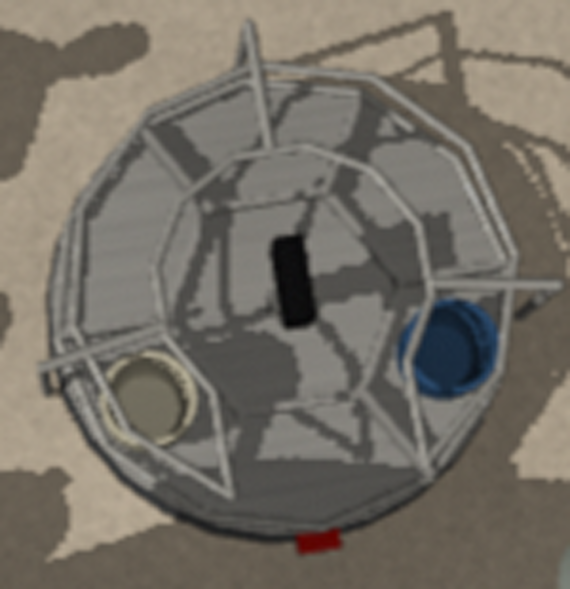

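Four white cups stand on the ledge: A (105,171), B (161,177), C (205,169) and D (153,224). The yellow ones and the jug are out. In the rack the slot at the gap (lower centre) is free. Going anticlockwise from it: blue, free, free, free, white. So four cups fit four free slots, and five anticlockwise clicks in total bring blue to the gap.

```bash
cat >> h.py <<'E'
def blob(m,u,v):
    n,l,s,c=cv2.connectedComponentsWithStats(m.astype(np.uint8)); k=[i for i in range(1,n) if s[i,4]>15]
    i=min(k,key=lambda i:np.hypot(*(c[i]-[u,v]))); return c[i],s[i],(l==i)
def cups(c):
    """free-standing cup rims in top view: circles of right radius at z=60"""
    g=cv2.cvtColor(c["image"],cv2.COLOR_RGB2GRAY); k=5; G=cv2.GaussianBlur(cv2.resize(g,None,fx=k,fy=k,interpolation=cv2.INTER_CUBIC),(0,0),3)
    H=cv2.HoughCircles(G,cv2.HOUGH_GRADIENT_ALT if False else cv2.HOUGH_GRADIENT,1,150,param1=60,param2=16,minRadius=56,maxRadius=70)
    out=[]
    for x,y,r in H[0]:
        u,v=(x+.5)/k-.5,(y+.5)/k-.5
        p=ray(c,u,v,60)
        if p[1]>110 and 350<p[0]<680:
            hsv=cv2.cvtColor(c["image"],cv2.COLOR_RGB2HSV)[int(v)-6:int(v)+7,int(u)-6:int(u)+7,1].mean()
            out.append((p.round(0),(round(u,1),round(v,1)),round(r/k,1),round(hsv)))
    return out
E
python3 - <<'E'
from h import *
t,s=cap("top"),cap("scene")
print(*cups(t),sep="\n")
def dark(c): return c["image"].max(2)<38
def red(c): i=c["image"].astype(int); return (i[...,0]>90)&(i[...,1]<40)&(i[...,2]<40)
ct,st,mt=blob(dark(t),322,154); cs,ss,ms=blob(dark(s),288,241); print(ct,st,cs,ss)
print("knob", ray(t,*ct,114), ray(s,*cs,114))
pts=np.argwhere(mt)[:,::-1]; w=np.array([ray(t,*p,122) for p in pts]); e,v=np.linalg.eigh(np.cov(w.T)); print("bar dir",np.degrees(np.arctan2(v[1,1],v[0,1])))
r,sr,_=blob(red(t),329,222); print("red",r,sr,[ray(t,*r,z) for z in (0,15,30)])
i=t["image"].astype(int); B=(i[...,2]>i[...,0]+30); b,sb,_=blob(B,364,171); print("blue",b,ray(t,*b,85))
print("block",ray(t,197,128,40), ray(t,232,130,40), ray(t,217,100,130))
E
```

```text
(array([560., 283.]), (np.float32(159.5), np.float32(175.5)), np.float32(12.6), 45)
(array([581., 168.]), (np.float32(205.9), np.float32(168.5)), np.float32(11.4), 45)
(array([439., 295.]), (np.float32(152.3), np.float32(224.1)), np.float32(12.7), 44)
(array([411., 422.]), (np.float32(100.1), np.float32(234.3)), np.float32(12.3), 255)
(array([431., 166.]), (np.float32(204.5), np.float32(228.3)), np.float32(13.7), 13)
[321.81094527 153.61691542] [317 142  11  24 201] [285.98780488 242.42073171] [277 236  20  13 164]
knob [ 614.20780627 -117.2100009 ] [ 613.27028608 -120.20137596]
bar dir -171.38736217096056
red [328.5 222.2] [324 220  10   5  40] [array([ 455.82442718, -147.80360194]), array([ 454.88599906, -146.10030949]), array([ 453.94757094, -144.39701703])]
blue [364.31073446 172.03107345] [ 576.19708431 -225.61414005]
block [688.36970117 196.62342672] [685.23620103 106.91988766] [736.0067724  137.70199563]
```

Emit:
apply_moves:
  moves:
    - [0, 0, -7.6, 0.03, -0.037, 0, 0.0918]
    - [0, 0, -7.6, 0.03, -0.037, 0, 0.0918]
    - [0, 0, -7.6, 0.03, -0.037, 0, 0.0918]
    - [0, 0, -7.6, 0.03, -0.037, 0, 0.0918]
    - [0, 0, -7.6, 0.03, -0.037, 0, 0.0918]
    - [0, 0, -7.6, 0.03, -0.037, 0, 0.0918]
    - [0, 0, -7.6, 0.03, -0.037, -0.02, 0.0918]
    - [0, 0, -7.6, 0.027, -0.038, -0.02, 0.0918]
    - [0, 0, 0, 0, 0, -0.03, 0.0918]
    - [0, 0, 0, 0, 0, 0, 0.0918]
    - [0, 0, 0, 0, 0, 0, 0.0918]
  grip_force: 15

```text
clock: 1.35
tool_pos: [437.4, 296.7, 157.8]
tcp_rot: [-2.011, -2.413, 0.002]
wrist_force: [0.2, 0.4, -0.3]
finger_gap: 91.9
grip_force: 0.0
```

Emit:
apply_moves:
  moves:
    - [0, 0, 0, 0.001, -0.001, -0.03, 0.0918]
    - [0, 0, 0, 0.001, -0.001, -0.03, 0.0918]
    - [0, 0, 0, 0, 0, -0.03, 0.0918]
    - [0, 0, 0, 0, 0, -0.02, 0.0918]
    - [0, 0, 0, 0, 0, -0.016, 0.0918]
    - [0, 0, 0, 0, 0, 0, 0.0918]
    - [0, 0, 0, 0, 0, 0, 0.05]
    - [0, 0, 0, 0, 0, 0, 0.05]
    - [0, 0, 0, 0, 0, 0, 0.05]
    - [0, 0, 0, 0, 0, 0, 0.05]
    - [0, 0, 0, 0, 0, 0, 0.05]
    - [0, 0, 0, 0, 0, 0, 0.05]

```text
clock: 2.55
tool_pos: [439.9, 294.3, 32.1]
tcp_rot: [-2.013, -2.412, -0.001]
wrist_force: [-2.9, 0.1, 6.7]
finger_gap: 59.8
grip_force: 14.9
```

```bash
python3 - <<'E'
from h import *
s=env.get_state(); print(s["joints"].round(2),s["finger_gap"],s["grip_force"])
E
```

```text
[-0.89  0.54  0.27  2.02 -0.24  0.61 -0.27] 59.80982146941997 14.906503847050772
```

Emit:
apply_moves:
  moves:
    - [0, 0, 0, 0, 0, 0.02, 0.05]
    - [0, 0, 0, 0, 0, 0.04, 0.05]
    - [0, 0, 0, 0, 0, 0.05, 0.05]
    - [0, 0, 0, 0.004, -0.025, 0.05, 0.05]
    - [0, 0, 0, 0.004, -0.03, 0, 0.05]
    - [0, 0, 0, 0.004, -0.03, 0, 0.05]
    - [0, 0, 0, 0.004, -0.03, 0, 0.05]
    - [0, 0, 0, 0.004, -0.03, 0, 0.05]
    - [0, 0, 0, 0.004, -0.03, 0, 0.05]
    - [0, 0, 0, 0.004, -0.03, 0, 0.05]
    - [0, 0, 0, 0.004, -0.03, 0, 0.05]
    - [0, 0, 0, 0.004, -0.03, 0, 0.05]
    - [0, 0, 0, 0.004, -0.03, 0, 0.05]
    - [0, 0, 0, 0.004, -0.03, 0, 0.05]
    - [0, 0, 0, 0.004, -0.03, 0, 0.05]
    - [0, 0, 0, 0.004, -0.03, 0, 0.05]
    - [0, 0, 0, 0.004, -0.03, 0, 0.05]
    - [0, 0, 0, 0.004, -0.03, 0, 0.05]
    - [0, 0, 0, 0.001, -0.018, 0, 0.05]
    - [0, 0, 0, 0, 0, 0, 0.05]

```text
clock: 4.55
tool_pos: [500.1, -169.6, 186.4]
tcp_rot: [2.018, 2.406, -0.002]
wrist_force: [-0.2, -0.6, -1.2]
finger_gap: 59.4
grip_force: 14.9
```

Emit:
apply_moves:
  moves:
    - [0, 0, 0, -0.003, 0.02, 0, 0.05]
    - [0, 0, 0, 0, 0.01, 0, 0.05]
    - [0, 0, 0, 0, 0, 0, 0.05]
    - [0, 0, 0, 0, 0, 0, 0.05]

```text
clock: 4.95
tool_pos: [497.8, -135.8, 186.4]
tcp_rot: [2.011, 2.413, 0.0]
wrist_force: [0.5, 0.8, -1.3]
finger_gap: 60.0
grip_force: 14.9
```

```bash
python3 - <<'E'
from h import *
s=env.get_state(); print(s["joints"].round(2),s["tool_pos"])
t,c=cap("top"),cap("scene")
a=cv2.resize(t["image"][90:240,240:400],(400,375),interpolation=cv2.INTER_CUBIC);b=cv2.resize(c["image"][180:320,200:360],(400,350),interpolation=cv2.INTER_CUBIC)
o=np.zeros((375,800,3),np.uint8);o[:,:400]=a;o[:350,400:]=b;cv2.imwrite("pics/p1.png",o[:,:,::-1])
for x in cups(t):print(x)
E
```

```text
[-0.26  0.32  0.54  1.92 -0.2   0.95  0.56] [ 497.82961825 -135.81311311  186.37317509]
(array([560., 282.]), (np.float32(159.7), np.float32(175.5)), np.float32(12.5), 44)
(array([432., 167.]), (np.float32(204.3), np.float32(227.7)), np.float32(13.7), 13)
(array([581., 168.]), (np.float32(205.9), np.float32(168.5)), np.float32(11.4), 44)
(array([411., 420.]), (np.float32(100.9), np.float32(234.5)), np.float32(11.8), 255)
(array([433., 336.]), (np.float32(135.5), np.float32(225.9)), np.float32(12.1), 49)
```

View pics/p1.png

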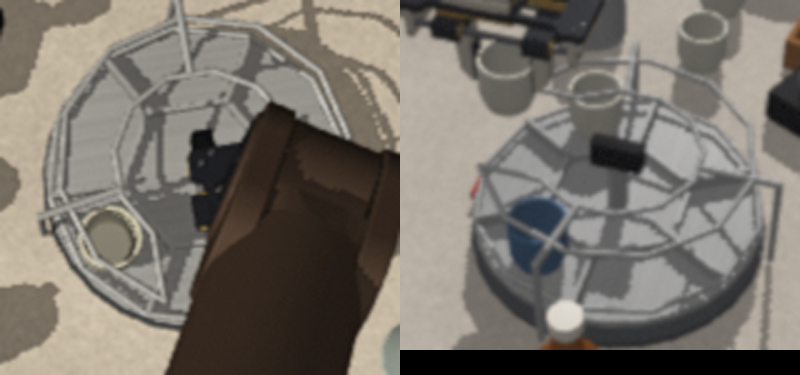

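The held cup hangs over the gap, visible in the right half at (505,75), with the white rack cup behind it and blue to the left. Lowering it.

Emit:
apply_moves:
  moves:
    - [0, 0, 0, -0.001, -0.002, -0.03, 0.05]
    - [0, 0, 0, 0, 0, -0.03, 0.05]
    - [0, 0, 0, 0, 0, -0.03, 0.05]
    - [0, 0, 0, 0, 0, -0.015, 0.05]
    - [0, 0, 0, 0, 0, -0.006, 0.05]
    - [0, 0, 0, 0, 0, -0.002, 0.05]
    - [0, 0, 0, 0, 0, 0, 0.05]
    - [0, 0, 0, 0, 0, 0, 0.05]

```text
clock: 5.85
tool_pos: [497.4, -138.5, 74.2]
tcp_rot: [2.012, 2.411, 0.001]
wrist_force: [-0.0, -0.9, -1.6]
finger_gap: 59.9
grip_force: 14.9
```

Emit:
apply_moves:
  moves:
    - [0, 0, 0, 0, 0, -0.002, 0.05]
    - [0, 0, 0, 0, 0, 0, 0.05]
    - [0, 0, 0, 0, 0, 0, 0.08]
    - [0, 0, 0, 0, 0, 0, 0.08]
    - [0, 0, 0, 0, 0, 0, 0.08]
    - [0, 0, 0, 0, 0, 0.02, 0.08]
    - [0, 0, 0, 0, 0, 0.05, 0.08]
    - [0, 0, 0, 0, 0, 0.05, 0.07]
    - [0, 0, -8, 0.01, 0.002, 0, 0.06]
    - [0, 0, -8, 0.01, 0.002, 0, 0.06]
    - [0, 0, -8, 0.01, 0.002, 0, 0.06]
    - [0, 0, -8, 0.01, 0.002, 0, 0.06]
    - [0, 0, -8, 0.01, 0.002, 0, 0.06]
    - [0, 0, -8, 0.01, 0.002, 0, 0.06]
    - [0, 0, -8, 0.01, 0.002, 0, 0.06]
    - [0, 0, -8, 0.01, 0.002, 0, 0.06]
    - [0, 0, -8, 0.01, 0.002, 0, 0.06]
    - [0, 0, -8, 0.013, 0.001, 0, 0.06]
    - [0, 0, -8, 0.013, 0.001, 0, 0.06]
    - [0, 0, -2, 0, 0, 0, 0.06]

```text
clock: 7.85
tool_pos: [613.9, -117.4, 190.7]
tcp_rot: [3.128, 0.279, -0.0]
wrist_force: [0.4, -0.4, -0.8]
finger_gap: 60.1
grip_force: 0.0
```

```bash
python3 - <<'E'
from h import *
s=env.get_state(); print(s["joints"].round(2),s["tool_pos"],s["finger_gap"])
t,c=cap("top"),cap("scene")
a=cv2.resize(t["image"][140:260,70:270],(400,240),interpolation=cv2.INTER_CUBIC);b=cv2.resize(c["image"][120:320,200:400],(400,400),interpolation=cv2.INTER_CUBIC)
o=np.zeros((400,800,3),np.uint8);o[:240,:400]=a;o[:400,400:]=b;cv2.imwrite("pics/p2.png",o[:,:,::-1])
for x in cups(t):print(x)
E
```

```text
[-0.47  0.59  0.91  1.67 -0.51  1.14 -0.81] [ 613.88737652 -117.42708282  190.71853957] 60.06482856616243
(array([581., 171.]), (np.float32(204.5), np.float32(168.5)), np.float32(12.5), 43)
(array([560., 282.]), (np.float32(159.7), np.float32(175.5)), np.float32(12.5), 43)
(array([411., 422.]), (np.float32(99.9), np.float32(234.3)), np.float32(12.5), 255)
(array([431., 168.]), (np.float32(203.9), np.float32(228.1)), np.float32(13.2), 44)
(array([571., 421.]), (np.float32(104.1), np.float32(170.3)), np.float32(11.3), 44)
```

View pics/p2.png

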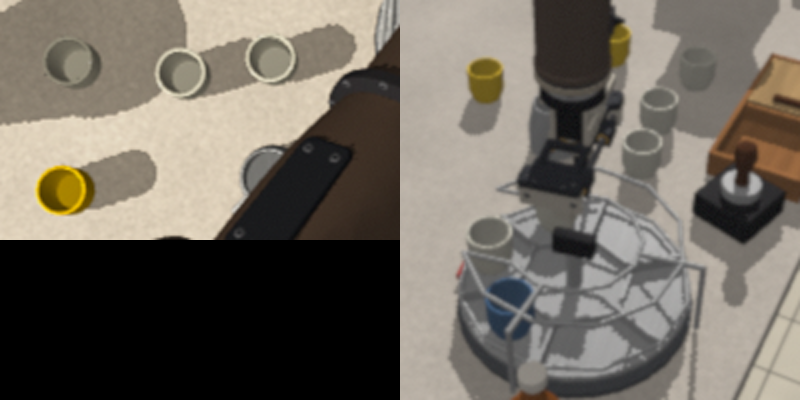

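The cup stands upright at the gap (right half, (490,245)), and A, B and C remain on the ledge. Next I grip the knob.

Emit:
apply_moves:
  moves:
    - [0, 0, 0, 0, -0.001, -0.04, 0.06]
    - [0, 0, 0, 0, 0, -0.03, 0.06]
    - [0, 0, 0, 0, 0, -0.017, 0.06]
    - [0, 0, 0, 0, 0, -0.003, 0.06]
    - [0, 0, 0, 0, 0, 0, 0.06]
    - [0, 0, 0, 0, 0, 0, 0.01]
    - [0, 0, 0, 0, 0, 0, 0.01]
    - [0, 0, 0, 0, 0, 0, 0.01]
    - [0, 0, 0, 0, 0, 0, 0.01]
    - [0, 0, 0, 0, 0, 0, 0.01]
    - [0, 0, 0, 0, 0, 0, 0.01]
  grip_force: 30

```text
clock: 9.05
tool_pos: [612.2, -115.3, 101.4]
tcp_rot: [-3.123, -0.286, 0.002]
wrist_force: [-5.4, 12.6, 10.0]
finger_gap: 19.7
grip_force: 30.0
```

Emit:
apply_moves:
  moves:
    - [0, 0, 0, 0, 0.002, 0, 0.01]
    - [0, 0, 3, 0, 0.001, 0, 0.01]
    - [0, 0, 6, 0, 0, 0, 0.01]
    - [0, 0, 6, 0, 0, 0, 0.01]
    - [0, 0, 6, 0, 0, 0, 0.01]
    - [0, 0, 6, 0, 0, 0, 0.01]
    - [0, 0, 6, 0, 0, 0, 0.01]
    - [0, 0, 6, 0, 0, 0, 0.01]
    - [0, 0, 6, 0, 0, 0, 0.01]
    - [0, 0, 6, 0, 0, 0, 0.01]
    - [0, 0, 6, 0, 0, 0, 0.01]

```text
clock: 10.15
tool_pos: [612.8, -113.8, 101.5]
tcp_rot: [-2.608, -1.747, -0.002]
wrist_force: [-1.4, 7.2, 3.5]
finger_gap: 21.9
grip_force: 27.9
```

Emit:
apply_moves:
  moves:
    - [0, 0, 6, 0, 0, 0, 0.01]
    - [0, 0, 6, 0, 0, 0, 0.01]
    - [0, 0, 6, 0, 0, 0, 0.01]
    - [0, 0, 6, 0, 0, 0, 0.01]
    - [0, 0, 6, 0, 0, 0, 0.01]
    - [0, 0, 6, 0, 0, 0, 0.01]
    - [0, 0, 6, 0, 0, 0, 0.01]
    - [0, 0, 6, 0, 0, 0, 0.01]
    - [0, 0, 6, 0, 0, 0, 0.01]
    - [0, 0, 6, 0, 0, 0, 0.01]
    - [0, 0, 3, 0, 0, 0, 0.01]
    - [0, 0, 0, 0, 0, 0, 0.01]
    - [0, 0, 0, 0, 0, 0, 0.01]
    - [0, 0, 0, 0, 0, 0, 0.01]
    - [0, 0, 0, 0, 0, 0, 0.01]

```text
clock: 11.65
tool_pos: [612.0, -115.6, 101.4]
tcp_rot: [-1.32, -2.849, -0.0]
wrist_force: [-4.5, 2.4, 6.5]
finger_gap: 19.9
grip_force: 30.0
```

```bash
python3 - <<'E'
from h import *
s=env.get_state(); print(s["joints"].round(2),s["moment"].round(2))
E
```

```text
[-0.08  0.56  0.26  1.73 -0.18  0.87  0.97] [0.52 0.87 0.39]
```

Emit:
apply_moves:
  moves:
    - [0, 0, 0, 0, 0, 0, 0.06]
    - [0, 0, 0, 0, 0, 0, 0.06]
    - [0, 0, 0, 0, 0, 0, 0.06]
    - [0, 0, 0, 0, 0, 0.03, 0.06]
    - [0, 0, 0, 0, 0, 0.05, 0.06]
    - [0, 0, 0, 0, 0, 0.02, 0.06]
    - [0, 0, -5, 0, 0.01, 0, 0.08]
    - [0, 0, -5, -0.004, 0.029, 0, 0.08]
    - [0, 0, -5, -0.004, 0.03, 0, 0.0918]
    - [0, 0, -5, -0.004, 0.03, 0, 0.0918]
    - [0, 0, -5, -0.004, 0.03, 0, 0.0918]
    - [0, 0, -5, -0.004, 0.03, 0, 0.0918]
  grip_force: 15

```text
clock: 12.85
tool_pos: [592.6, 43.7, 201.3]
tcp_rot: [2.018, 2.407, 0.0]
wrist_force: [0.5, -0.2, -0.2]
finger_gap: 91.5
grip_force: 0.0
```

```bash
python3 - <<'E'
from h import *
s=env.get_state(); print(s["joints"].round(2),s["tool_pos"],s["finger_gap"])
t,c=cap("top"),cap("scene")
a=cv2.resize(t["image"][80:250,80:400],(400,212),interpolation=cv2.INTER_CUBIC);b=cv2.resize(c["image"][120:320,200:400],(400,400),interpolation=cv2.INTER_CUBIC)
o=np.zeros((400,800,3),np.uint8);o[:212,:400]=a;o[:400,400:]=b;cv2.imwrite("pics/p3.png",o[:,:,::-1])
for x in cups(t):print(x)
E
```

```text
[-0.44  0.42  0.39  1.71 -0.18  1.05  0.18] [592.56525813  43.6961732  201.30316064] 91.46717920223824
(array([410., 421.]), (np.float32(100.5), np.float32(234.7)), np.float32(11.8), 255)
(array([559., 279.]), (np.float32(160.9), np.float32(176.1)), np.float32(11.4), 44)
(array([434., 336.]), (np.float32(135.5), np.float32(225.7)), np.float32(12.2), 49)
(array([580., 168.]), (np.float32(205.7), np.float32(168.7)), np.float32(11.4), 60)
(array([574., 422.]), (np.float32(103.5), np.float32(169.1)), np.float32(11.5), 44)
```

View pics/p3.png

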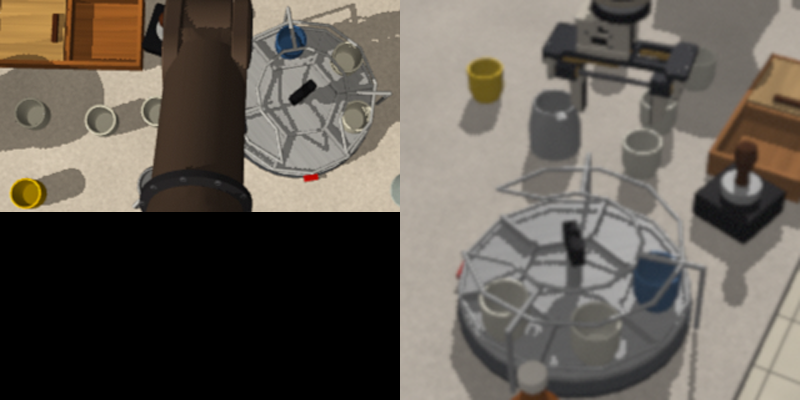

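The deck turned two clicks: blue stands at the back, the two white cups are on the right, and the gap is empty. Next is cup B.

Emit:
apply_moves:
  moves:
    - [0, 0, 0, -0.004, 0.03, 0, 0.0918]
    - [0, 0, 0, -0.004, 0.03, 0, 0.0918]
    - [0, 0, 0, -0.004, 0.03, 0, 0.0918]
    - [0, 0, 0, -0.004, 0.03, 0, 0.0918]
    - [0, 0, 0, -0.004, 0.03, 0, 0.0918]
    - [0, 0, 0, -0.004, 0.03, -0.02, 0.0918]
    - [0, 0, 0, -0.004, 0.03, -0.02, 0.0918]
    - [0, 0, 0, -0.004, 0.024, -0.03, 0.0918]
    - [0, 0, 0, 0, 0, -0.02, 0.0918]
    - [0, 0, 0, 0, 0, 0, 0.0918]
    - [0, 0, 0, 0, 0, 0, 0.0918]

```text
clock: 14.05
tool_pos: [561.3, 275.5, 111.6]
tcp_rot: [2.014, 2.41, -0.001]
wrist_force: [0.3, 0.0, -0.4]
finger_gap: 91.8
grip_force: 0.0
```

Emit:
apply_moves:
  moves:
    - [0, 0, 0, -0.002, 0.004, -0.02, 0.0918]
    - [0, 0, 0, 0, 0, -0.03, 0.0918]
    - [0, 0, 0, 0, 0, -0.02, 0.0918]
    - [0, 0, 0, 0, 0, -0.009, 0.0918]
    - [0, 0, 0, 0, 0, 0, 0.0918]
    - [0, 0, 0, 0, 0, 0, 0.05]
    - [0, 0, 0, 0, 0, 0, 0.05]
    - [0, 0, 0, 0, 0, 0, 0.05]
    - [0, 0, 0, 0, 0, 0, 0.05]
    - [0, 0, 0, 0, 0, 0, 0.05]
    - [0, 0, 0, 0, 0, 0, 0.05]

```text
clock: 15.15
tool_pos: [558.9, 280.9, 32.8]
tcp_rot: [2.013, 2.412, 0.001]
wrist_force: [-1.3, -0.4, 5.4]
finger_gap: 60.5
grip_force: 15.0
```

Emit:
apply_moves:
  moves:
    - [0, 0, 0, 0, 0, 0.02, 0.05]
    - [0, 0, 0, 0, 0, 0.04, 0.05]
    - [0, 0, 0, 0, 0, 0.05, 0.05]
    - [0, 0, 0, 0, 0, 0.05, 0.05]
    - [0, 0, 0, -0.004, -0.028, 0, 0.05]
    - [0, 0, 0, -0.005, -0.03, 0, 0.05]
    - [0, 0, 0, -0.005, -0.03, 0, 0.05]
    - [0, 0, 0, -0.005, -0.03, 0, 0.05]
    - [0, 0, 0, -0.005, -0.03, 0, 0.05]
    - [0, 0, 0, -0.005, -0.03, 0, 0.05]
    - [0, 0, 0, -0.005, -0.03, 0, 0.05]
    - [0, 0, 0, -0.005, -0.03, 0, 0.05]
    - [0, 0, 0, -0.005, -0.03, 0, 0.05]
    - [0, 0, 0, -0.004, -0.03, 0, 0.05]
    - [0, 0, 0, -0.004, -0.03, 0, 0.05]
    - [0, 0, 0, -0.004, -0.03, 0, 0.05]
    - [0, 0, 0, -0.004, -0.03, 0, 0.05]
    - [0, 0, 0, -0.004, -0.03, 0, 0.05]
    - [0, 0, 0, 0, 0, 0, 0.05]
    - [0, 0, 0, 0, 0, 0, 0.05]

```text
clock: 17.15
tool_pos: [494.3, -137.8, 192.1]
tcp_rot: [-2.015, -2.41, 0.0]
wrist_force: [1.2, 0.4, -1.4]
finger_gap: 60.8
grip_force: 15.0
```

Emit:
apply_moves:
  moves:
    - [0, 0, 0, 0.002, 0.001, -0.03, 0.05]
    - [0, 0, 0, 0.001, 0, -0.03, 0.05]
    - [0, 0, 0, 0, 0, -0.03, 0.05]
    - [0, 0, 0, 0, 0, -0.016, 0.05]
    - [0, 0, 0, 0, 0, -0.008, 0.05]
    - [0, 0, 0, 0, 0, -0.003, 0.05]
    - [0, 0, 0, 0, 0, -0.002, 0.05]
    - [0, 0, 0, 0, 0, 0, 0.05]
    - [0, 0, 0, 0, 0, 0, 0.05]

```text
clock: 18.05
tool_pos: [498.2, -136.3, 74.0]
tcp_rot: [2.012, 2.411, 0.001]
wrist_force: [0.4, 0.3, -1.3]
finger_gap: 60.8
grip_force: 15.0
```

Emit:
apply_moves:
  moves:
    - [0, 0, 0, 0, 0, -0.001, 0.05]
    - [0, 0, 0, 0, 0, 0, 0.08]
    - [0, 0, 0, 0, 0, 0, 0.08]
    - [0, 0, 0, 0, 0, 0, 0.08]
    - [0, 0, 0, 0, 0, 0.02, 0.08]
    - [0, 0, 0, 0, 0, 0.05, 0.08]
    - [0, 0, 0, 0, 0, 0.047, 0.07]
    - [0, 0, 5, 0.02, 0.003, 0, 0.06]
    - [0, 0, 5, 0.02, 0.004, 0, 0.06]
    - [0, 0, 5, 0.02, 0.004, 0, 0.06]
    - [0, 0, 5, 0.02, 0.004, 0, 0.06]
    - [0, 0, 5, 0.02, 0.003, 0, 0.06]
    - [0, 0, 5, 0.014, 0.003, 0, 0.06]
    - [0, 0, 0, 0, 0, 0, 0.06]
    - [0, 0, 0, 0, 0, 0, 0.06]

```text
clock: 19.55
tool_pos: [611.0, -115.5, 188.9]
tcp_rot: [-1.323, -2.848, 0.001]
wrist_force: [-0.7, 0.4, 0.5]
finger_gap: 59.8
grip_force: 0.0
```

```bash
python3 - <<'E'
from h import *
s=env.get_state(); print(s["joints"].round(2),s["tool_pos"],s["finger_gap"])
t,c=cap("top"),cap("scene")
a=cv2.resize(t["image"][80:250,80:400],(400,212),interpolation=cv2.INTER_CUBIC);b=cv2.resize(c["image"][120:320,200:400],(400,400),interpolation=cv2.INTER_CUBIC)
o=np.zeros((400,800,3),np.uint8);o[:212,:400]=a;o[:400,400:]=b;cv2.imwrite("pics/p4.png",o[:,:,::-1])
for x in cups(t):print(x)
E
```

```text
[-0.13  0.47  0.34  1.65 -0.17  1.05  0.96] [ 611.02589508 -115.50308433  188.92015188] 59.80975990727651
(array([580., 168.]), (np.float32(205.7), np.float32(168.7)), np.float32(11.4), 43)
(array([410., 421.]), (np.float32(100.5), np.float32(234.7)), np.float32(11.8), 255)
(array([432., 166.]), (np.float32(204.5), np.float32(227.9)), np.float32(13.9), 13)
(array([435., 337.]), (np.float32(135.1), np.float32(225.3)), np.float32(12.9), 49)
```

View pics/p4.png

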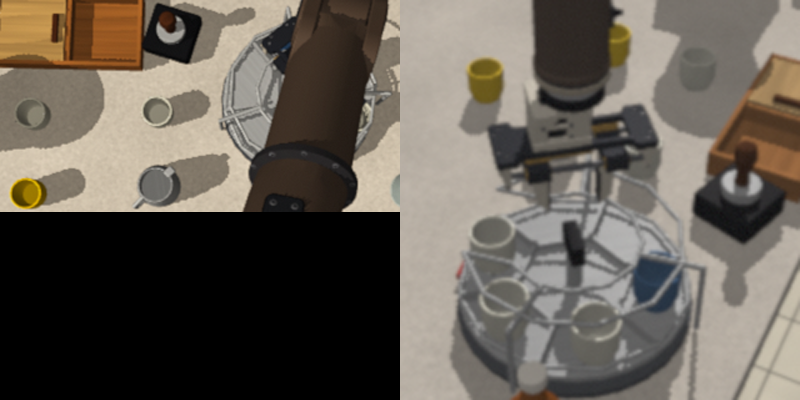

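The second cup is in at the gap and upright, and A and C remain on the ledge. Turning one click.

Emit:
apply_moves:
  moves:
    - [0, 0, 0, 0.001, 0, -0.04, 0.06]
    - [0, 0, 0, 0, 0, -0.03, 0.06]
    - [0, 0, 0, 0, 0, -0.015, 0.06]
    - [0, 0, 0, 0, 0, -0.003, 0.06]
    - [0, 0, 0, 0, 0, 0, 0.06]
    - [0, 0, 0, 0, 0, 0, 0.01]
    - [0, 0, 0, 0, 0, 0, 0.01]
    - [0, 0, 0, 0, 0, 0, 0.01]
    - [0, 0, 0, 0, 0, 0, 0.01]
    - [0, 0, 0, 0, 0, 0, 0.01]
    - [0, 0, 0, 0, 0, 0, 0.01]
  grip_force: 30

```text
clock: 20.75
tool_pos: [612.1, -115.8, 101.4]
tcp_rot: [-1.321, -2.85, 0.001]
wrist_force: [-3.4, -1.5, 3.4]
finger_gap: 19.9
grip_force: 30.0
```

Emit:
apply_moves:
  moves:
    - [0, 0, 3, 0, 0, 0, 0.01]
    - [0, 0, 6, 0, 0, 0, 0.01]
    - [0, 0, 6, 0, 0, 0, 0.01]
    - [0, 0, 6, 0, 0, 0, 0.01]
    - [0, 0, 6, 0, 0, 0, 0.01]
    - [0, 0, 6, 0, 0, 0, 0.01]
    - [0, 0, 6, 0, 0, 0, 0.01]
    - [0, 0, 6, 0, 0, 0, 0.01]
    - [0, 0, 6, 0, 0, 0, 0.01]
    - [0, 0, 6, 0, 0, 0, 0.01]
    - [0, 0, 3, 0, 0, 0, 0.01]
    - [0, 0, 0, 0, 0, 0, 0.01]
    - [0, 0, 0, 0, 0, 0, 0.01]
    - [0, 0, 0, 0, 0, 0, 0.01]

```text
clock: 22.15
tool_pos: [613.0, -115.1, 101.3]
tcp_rot: [-0.281, 3.129, -0.0]
wrist_force: [1.3, 0.4, 0.4]
finger_gap: 19.9
grip_force: 29.8
```

Emit:
apply_moves:
  moves:
    - [0, 0, 0, 0, 0, 0, 0.06]
    - [0, 0, 0, 0, 0, 0, 0.06]
    - [0, 0, 0, 0, 0, 0, 0.06]
    - [0, 0, 0, 0, 0, 0.03, 0.06]
    - [0, 0, 0, 0, 0, 0.05, 0.06]
    - [0, 0, 0, 0, 0, 0.02, 0.06]
    - [0, 0, -8, 0, 0.01, 0, 0.08]
    - [0, 0, -8, -0.003, 0.02, 0, 0.08]
    - [0, 0, -8, -0.003, 0.02, 0, 0.0918]
    - [0, 0, -8, -0.003, 0.02, 0, 0.0918]
    - [0, 0, -8, -0.003, 0.02, 0, 0.0918]
  grip_force: 15

```text
clock: 23.25
tool_pos: [600.4, -24.5, 201.3]
tcp_rot: [-0.814, -3.034, -0.0]
wrist_force: [-0.4, 0.4, -0.4]
finger_gap: 90.7
grip_force: 0.0
```

```bash
python3 - <<'E'
from h import *
s=env.get_state(); print(s["tool_pos"],s["finger_gap"])
t,c=cap("top"),cap("scene")
a=cv2.resize(t["image"][80:250,80:400],(400,212),interpolation=cv2.INTER_CUBIC);b=cv2.resize(c["image"][120:320,200:400],(400,400),interpolation=cv2.INTER_CUBIC)
o=np.zeros((400,800,3),np.uint8);o[:212,:400]=a;o[:400,400:]=b;cv2.imwrite("pics/p5.png",o[:,:,::-1])
for x in cups(t):print(x)
E
```

```text
[600.36609932 -24.53636054 201.26688292] 90.69640051744229
(array([410., 420.]), (np.float32(100.7), np.float32(234.9)), np.float32(11.5), 255)
(array([432., 166.]), (np.float32(204.7), np.float32(227.9)), np.float32(13.9), 13)
(array([581., 168.]), (np.float32(205.7), np.float32(168.5)), np.float32(11.4), 43)
(array([433., 336.]), (np.float32(135.5), np.float32(226.3)), np.float32(12.3), 49)
```

View pics/p5.png

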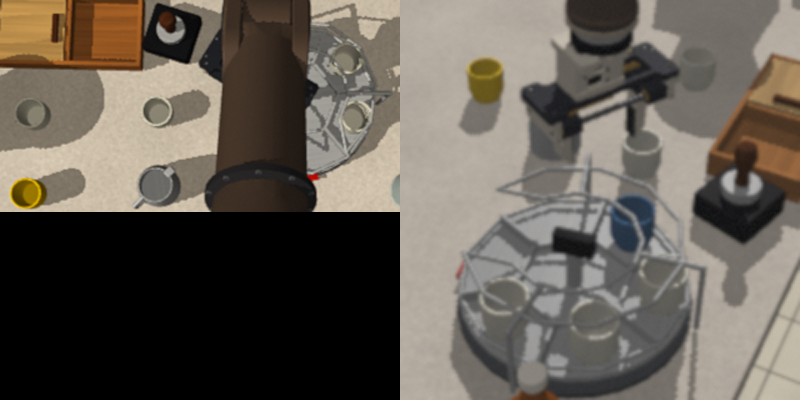

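The deck advanced one click and the gap is empty. Blue is now at back left (right half, (633,222)). Cup C is at (581,168).

Emit:
apply_moves:
  moves:
    - [0, 0, -7, -0.003, 0.028, 0, 0.0918]
    - [0, 0, -7, -0.003, 0.028, 0, 0.0918]
    - [0, 0, -7, -0.003, 0.028, 0, 0.0918]
    - [0, 0, -7, -0.003, 0.028, 0, 0.0918]
    - [0, 0, -7, -0.003, 0.028, 0, 0.0918]
    - [0, 0, -7, -0.003, 0.026, -0.02, 0.0918]
    - [0, 0, -7, -0.002, 0.02, -0.03, 0.0918]
    - [0, 0, 0, 0, 0, -0.03, 0.0918]
    - [0, 0, 0, 0, 0, -0.01, 0.0918]
    - [0, 0, 0, 0, 0, 0, 0.0918]
    - [0, 0, 0, 0, 0, 0, 0.0918]

```text
clock: 24.45
tool_pos: [581.7, 159.6, 112.4]
tcp_rot: [1.992, 2.428, 0.001]
wrist_force: [0.3, -0.3, 1.0]
finger_gap: 91.0
grip_force: 0.0
```

Emit:
apply_moves:
  moves:
    - [0, 0, 0, -0.001, 0.009, 0, 0.0918]
    - [0, 0, 0, 0, 0, -0.02, 0.0918]
    - [0, 0, 0, 0, 0, -0.03, 0.0918]
    - [0, 0, 0, 0, 0, -0.02, 0.0918]
    - [0, 0, 0, 0, 0, -0.01, 0.0918]
    - [0, 0, 0, 0, 0, 0, 0.0918]
    - [0, 0, 0, 0, 0, 0, 0.05]
    - [0, 0, 0, 0, 0, 0, 0.05]
    - [0, 0, 0, 0, 0, 0, 0.05]
    - [0, 0, 0, 0, 0, 0, 0.05]
    - [0, 0, 0, 0, 0, 0, 0.05]
    - [0, 0, 0, 0, 0, 0, 0.05]

```text
clock: 25.65
tool_pos: [579.9, 169.8, 31.8]
tcp_rot: [1.992, 2.429, 0.001]
wrist_force: [-1.1, -0.2, 5.7]
finger_gap: 59.9
grip_force: 14.9
```

Emit:
apply_moves:
  moves:
    - [0, 0, 0, 0, 0, 0.02, 0.05]
    - [0, 0, 0, 0, 0, 0.04, 0.05]
    - [0, 0, 0, 0, 0, 0.05, 0.05]
    - [0, 0, 0, 0, 0, 0.05, 0.05]
    - [0, 0, 0, -0.007, -0.027, 0, 0.05]
    - [0, 0, 0, -0.007, -0.028, 0, 0.05]
    - [0, 0, 0, -0.008, -0.028, 0, 0.05]
    - [0, 0, 0, -0.007, -0.028, 0, 0.05]
    - [0, 0, 0, -0.008, -0.028, 0, 0.05]
    - [0, 0, 0, -0.007, -0.028, 0, 0.05]
    - [0, 0, 0, -0.008, -0.028, 0, 0.05]
    - [0, 0, 0, -0.007, -0.028, 0, 0.05]
    - [0, 0, 0, -0.008, -0.028, 0, 0.05]
    - [0, 0, 0, -0.007, -0.028, 0, 0.05]
    - [0, 0, 0, -0.007, -0.028, 0, 0.05]
    - [0, 0, 0, 0, 0, 0, 0.05]
    - [0, 0, 0, 0, 0, 0, 0.05]
    - [0, 0, 0, 0, 0, 0, 0.05]

```text
clock: 27.45
tool_pos: [498.8, -136.2, 191.1]
tcp_rot: [-1.99, -2.43, -0.001]
wrist_force: [0.1, 0.9, -0.9]
finger_gap: 60.1
grip_force: 14.9
```

Here the foot is 31.8 mm below the TCP, so I lower to a TCP height of about 73 mm.

Emit:
apply_moves:
  moves:
    - [0, 0, 0, -0.001, -0.001, -0.03, 0.05]
    - [0, 0, 0, 0, 0, -0.03, 0.05]
    - [0, 0, 0, 0, 0, -0.03, 0.05]
    - [0, 0, 0, 0, 0, -0.016, 0.05]
    - [0, 0, 0, 0, 0, -0.008, 0.05]
    - [0, 0, 0, 0, 0, -0.003, 0.05]
    - [0, 0, 0, 0, 0, -0.001, 0.05]
    - [0, 0, 0, 0, 0, 0, 0.05]
    - [0, 0, 0, 0, 0, 0, 0.05]

```text
clock: 28.35
tool_pos: [498.3, -138.3, 74.1]
tcp_rot: [1.991, 2.429, 0.001]
wrist_force: [0.0, -0.5, -0.8]
finger_gap: 59.9
grip_force: 14.9
```

Emit:
apply_moves:
  moves:
    - [0, 0, 0, 0, 0, -0.002, 0.05]
    - [0, 0, 0, 0, 0, 0, 0.05]
    - [0, 0, 0, 0, 0, 0, 0.08]
    - [0, 0, 0, 0, 0, 0, 0.08]
    - [0, 0, 0, 0, 0, 0, 0.08]
    - [0, 0, 0, 0, 0, 0.02, 0.08]
    - [0, 0, 0, 0, 0, 0.05, 0.08]
    - [0, 0, 0, 0, 0, 0.048, 0.07]
    - [0, 0, -8, 0.01, 0.002, 0, 0.06]
    - [0, 0, -8, 0.01, 0.002, 0, 0.06]
    - [0, 0, -8, 0.01, 0.002, 0, 0.06]
    - [0, 0, -8, 0.01, 0.002, 0, 0.06]
    - [0, 0, -8, 0.01, 0.002, 0, 0.06]
    - [0, 0, -8, 0.01, 0.002, 0, 0.06]
    - [0, 0, -8, 0.01, 0.002, 0, 0.06]
    - [0, 0, -8, 0.01, 0.002, 0, 0.06]
    - [0, 0, -8, 0.01, 0.002, 0, 0.06]
    - [0, 0, -8, 0.012, 0.003, 0, 0.06]
    - [0, 0, -8, 0.012, 0.002, 0, 0.06]
    - [0, 0, -3, 0, 0, 0, 0.06]

```text
clock: 30.35
tool_pos: [612.9, -114.2, 188.8]
tcp_rot: [3.129, 0.276, -0.0]
wrist_force: [-0.1, -0.1, 0.0]
finger_gap: 60.1
grip_force: 0.0
```

```bash
python3 - <<'E'
from h import *
s=env.get_state(); print(s["tool_pos"],s["finger_gap"])
t,c=cap("top"),cap("scene")
a=cv2.resize(t["image"][80:250,80:400],(400,212),interpolation=cv2.INTER_CUBIC);b=cv2.resize(c["image"][120:320,200:400],(400,400),interpolation=cv2.INTER_CUBIC)
o=np.zeros((400,800,3),np.uint8);o[:212,:400]=a;o[:400,400:]=b;cv2.imwrite("pics/p6.png",o[:,:,::-1])
for x in cups(t):print(x)
E
```

```text
[ 612.92526051 -114.2215581   188.76545651] 60.10791511148268
(array([411., 420.]), (np.float32(100.9), np.float32(234.3)), np.float32(11.6), 255)
(array([433., 336.]), (np.float32(135.5), np.float32(225.9)), np.float32(12.2), 49)
(array([434., 167.]), (np.float32(204.3), np.float32(227.1)), np.float32(13.4), 12)
```

View pics/p6.png

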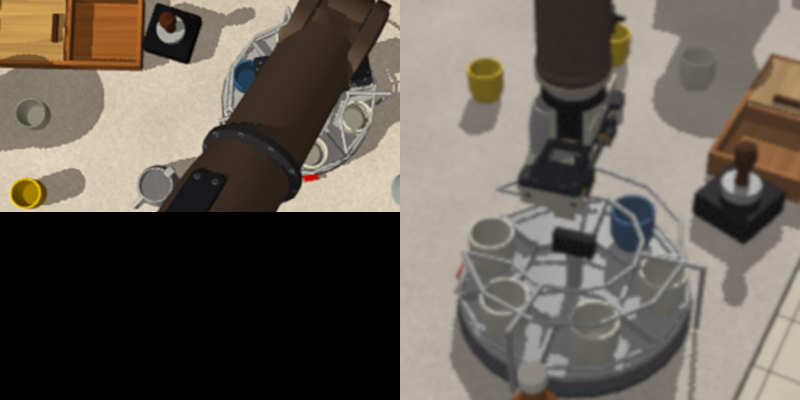

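The third cup stands at the gap, and A remains at top pixel (105,171). Turning one click.

Emit:
apply_moves:
  moves:
    - [0, 0, 0, 0, -0.001, -0.04, 0.06]
    - [0, 0, 0, 0, 0, -0.03, 0.06]
    - [0, 0, 0, 0, 0, -0.015, 0.06]
    - [0, 0, 0, 0, 0, -0.003, 0.06]
    - [0, 0, 0, 0, 0, 0, 0.06]
    - [0, 0, 0, 0, 0, 0, 0.01]
    - [0, 0, 0, 0, 0, 0, 0.01]
    - [0, 0, 0, 0, 0, 0, 0.01]
    - [0, 0, 0, 0, 0, 0, 0.01]
    - [0, 0, 0, 0, 0, 0, 0.01]
    - [0, 0, 0, 0, 0, 0, 0.01]
  grip_force: 30

```text
clock: 31.55
tool_pos: [611.6, -115.4, 101.4]
tcp_rot: [-3.128, -0.283, 0.0]
wrist_force: [-1.2, 4.3, 3.7]
finger_gap: 19.8
grip_force: 30.0
```

Emit:
apply_moves:
  moves:
    - [0, 0, 3, 0, 0, 0, 0.01]
    - [0, 0, 6, 0, 0, 0, 0.01]
    - [0, 0, 6, 0, 0, 0, 0.01]
    - [0, 0, 6, 0, 0, 0, 0.01]
    - [0, 0, 6, 0, 0, 0, 0.01]
    - [0, 0, 6, 0, 0, 0, 0.01]
    - [0, 0, 6, 0, 0, 0, 0.01]
    - [0, 0, 6, 0, 0, 0, 0.01]
    - [0, 0, 6, 0, 0, 0, 0.01]
    - [0, 0, 6, 0, 0, 0, 0.01]
    - [0, 0, 3, 0, 0, 0, 0.01]
    - [0, 0, 0, 0, 0, 0, 0.01]
    - [0, 0, 0, 0, 0, 0, 0.01]
    - [0, 0, 0, 0, 0, 0, 0.01]

```text
clock: 32.95
tool_pos: [611.4, -116.3, 101.4]
tcp_rot: [-2.57, -1.807, 0.001]
wrist_force: [-2.0, 2.0, 3.6]
finger_gap: 20.0
grip_force: 30.0
```

Emit:
apply_moves:
  moves:
    - [0, 0, 0, 0, 0, 0, 0.06]
    - [0, 0, 0, 0, 0, 0, 0.06]
    - [0, 0, 0, 0, 0, 0, 0.06]
    - [0, 0, 0, 0, 0, 0.03, 0.06]
    - [0, 0, 0, 0, 0, 0.05, 0.06]
    - [0, 0, 0, 0, 0, 0.02, 0.06]
    - [0, 0, 5, 0, 0.02, 0, 0.08]
    - [0, 0, 5, -0.002, 0.035, 0, 0.08]
    - [0, 0, 5, -0.002, 0.035, 0, 0.0918]
    - [0, 0, 5, -0.002, 0.035, 0, 0.0918]
    - [0, 0, 5, -0.002, 0.035, 0, 0.0918]
    - [0, 0, 5, -0.002, 0.035, 0, 0.0918]
    - [0, 0, 0, -0.002, 0.035, 0, 0.0918]
  grip_force: 15

```text
clock: 34.25
tool_pos: [599.5, 114.9, 201.3]
tcp_rot: [2.01, 2.414, 0.0]
wrist_force: [1.1, 1.3, 0.0]
finger_gap: 91.9
grip_force: 0.0
```

```bash
python3 - <<'E'
from h import *
s=env.get_state(); print(s["tool_pos"],s["finger_gap"])
t,c=cap("top"),cap("scene")
a=cv2.resize(t["image"][140:240,80:180],(400,400),interpolation=cv2.INTER_CUBIC);b=cv2.resize(c["image"][120:320,200:400],(400,400),interpolation=cv2.INTER_CUBIC)
o=np.zeros((400,800,3),np.uint8);o[:400,:400]=a;o[:400,400:]=b;cv2.imwrite("pics/p7.png",o[:,:,::-1])
for x in cups(t):print(x)
E
```

```text
[599.54779733 114.87540513 201.33503625] 91.8947239889646
(array([410., 421.]), (np.float32(100.5), np.float32(234.9)), np.float32(11.6), 255)
(array([434., 336.]), (np.float32(135.7), np.float32(225.7)), np.float32(12.2), 49)
```

View pics/p7.png

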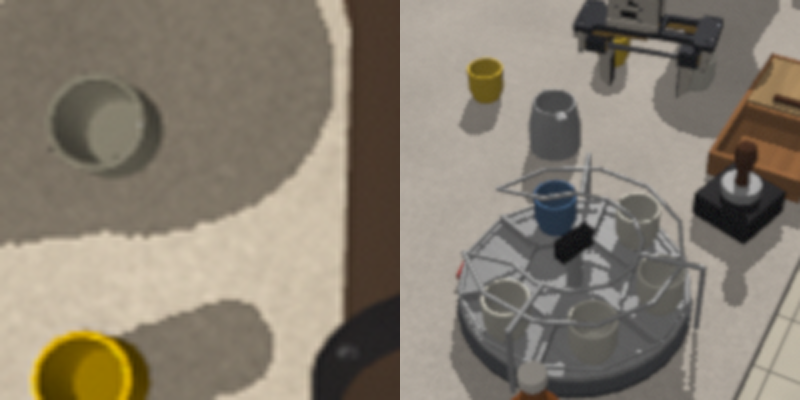

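Cup A is unmoved, with its rim centre near (104.3,170.3), which puts it at about (570,420) mm. The gap is free and blue is next to it.

Emit:
apply_moves:
  moves:
    - [0, 0, 0, -0.003, 0.03, 0, 0.0918]
    - [0, 0, 0, -0.003, 0.03, 0, 0.0918]
    - [0, 0, 0, -0.003, 0.03, 0, 0.0918]
    - [0, 0, 0, -0.003, 0.03, 0, 0.0918]
    - [0, 0, 0, -0.003, 0.03, 0, 0.0918]
    - [0, 0, 0, -0.003, 0.03, 0, 0.0918]
    - [0, 0, 0, -0.003, 0.03, 0, 0.0918]
    - [0, 0, 0, -0.003, 0.03, -0.02, 0.0918]
    - [0, 0, 0, -0.003, 0.03, -0.02, 0.0918]
    - [0, 0, 0, -0.002, 0.03, -0.03, 0.0918]
    - [0, 0, 0, 0, 0, -0.02, 0.0918]
    - [0, 0, 0, 0, 0, 0, 0.0918]
    - [0, 0, 0, 0, 0, 0, 0.0918]

```text
clock: 35.65
tool_pos: [571.4, 412.5, 111.5]
tcp_rot: [2.014, 2.41, -0.001]
wrist_force: [0.5, 0.6, 0.4]
finger_gap: 92.0
grip_force: 0.0
```

Emit:
apply_moves:
  moves:
    - [0, 0, 0, -0.001, 0.007, 0, 0.0918]
    - [0, 0, 0, 0, 0, -0.02, 0.0918]
    - [0, 0, 0, 0, 0, -0.03, 0.0918]
    - [0, 0, 0, 0, 0, -0.02, 0.0918]
    - [0, 0, 0, 0, 0, -0.009, 0.0918]
    - [0, 0, 0, 0, 0, 0, 0.0918]
    - [0, 0, 0, 0, 0, 0, 0.05]
    - [0, 0, 0, 0, 0, 0, 0.05]
    - [0, 0, 0, 0, 0, 0, 0.05]
    - [0, 0, 0, 0, 0, 0, 0.05]
    - [0, 0, 0, 0, 0, 0, 0.05]
    - [0, 0, 0, 0, 0, 0, 0.05]

```text
clock: 36.85
tool_pos: [570.1, 421.0, 32.9]
tcp_rot: [2.013, 2.412, 0.002]
wrist_force: [0.7, 0.9, 3.4]
finger_gap: 60.5
grip_force: 14.6
```

Emit:
apply_moves:
  moves:
    - [0, 0, 0, 0, 0, 0.02, 0.05]
    - [0, 0, 0, 0, 0, 0.04, 0.05]
    - [0, 0, 0, 0, 0, 0.05, 0.05]
    - [0, 0, 0, 0, 0, 0.05, 0.05]
    - [0, 0, 0, -0.004, -0.031, 0, 0.05]
    - [0, 0, 0, -0.004, -0.031, 0, 0.05]
    - [0, 0, 0, -0.004, -0.031, 0, 0.05]
    - [0, 0, 0, -0.004, -0.031, 0, 0.05]
    - [0, 0, 0, -0.004, -0.031, 0, 0.05]
    - [0, 0, 0, -0.004, -0.031, 0, 0.05]
    - [0, 0, 0, -0.004, -0.031, 0, 0.05]
    - [0, 0, 0, -0.004, -0.031, 0, 0.05]
    - [0, 0, 0, -0.004, -0.031, 0, 0.05]
    - [0, 0, 0, -0.004, -0.031, 0, 0.05]
    - [0, 0, 0, -0.004, -0.031, 0, 0.05]
    - [0, 0, 0, -0.004, -0.031, 0, 0.05]
    - [0, 0, 0, -0.004, -0.031, 0, 0.05]
    - [0, 0, 0, -0.004, -0.031, 0, 0.05]
    - [0, 0, 0, -0.004, -0.031, 0, 0.05]
    - [0, 0, 0, -0.004, -0.031, 0, 0.05]

```text
clock: 38.85
tool_pos: [505.0, -76.4, 192.2]
tcp_rot: [-2.013, -2.412, 0.0]
wrist_force: [0.2, -0.9, -1.3]
finger_gap: 60.9
grip_force: 15.0
```

Emit:
apply_moves:
  moves:
    - [0, 0, 0, -0.004, -0.031, 0, 0.05]
    - [0, 0, 0, -0.003, -0.03, 0, 0.05]
    - [0, 0, 0, 0, 0, 0, 0.05]
    - [0, 0, 0, 0, 0, 0, 0.05]
    - [0, 0, 0, 0, 0, 0, 0.05]

```text
clock: 39.35
tool_pos: [498.6, -135.2, 192.1]
tcp_rot: [-2.011, -2.412, -0.0]
wrist_force: [-0.0, -0.5, -1.4]
finger_gap: 60.7
grip_force: 15.0
```

Emit:
apply_moves:
  moves:
    - [0, 0, 0, 0, -0.002, -0.03, 0.05]
    - [0, 0, 0, 0, 0, -0.03, 0.05]
    - [0, 0, 0, 0, 0, -0.03, 0.05]
    - [0, 0, 0, 0, 0, -0.016, 0.05]
    - [0, 0, 0, 0, 0, -0.008, 0.05]
    - [0, 0, 0, 0, 0, -0.003, 0.05]
    - [0, 0, 0, 0, 0, -0.001, 0.05]
    - [0, 0, 0, 0, 0, 0, 0.05]
    - [0, 0, 0, 0, 0, 0, 0.05]

```text
clock: 40.25
tool_pos: [499.2, -138.3, 75.1]
tcp_rot: [2.012, 2.411, 0.001]
wrist_force: [-0.4, -0.5, -1.7]
finger_gap: 60.5
grip_force: 15.0
```

Emit:
apply_moves:
  moves:
    - [0, 0, 0, 0, 0, -0.002, 0.05]
    - [0, 0, 0, 0, 0, 0, 0.05]
    - [0, 0, 0, 0, 0, 0, 0.08]
    - [0, 0, 0, 0, 0, 0, 0.08]
    - [0, 0, 0, 0, 0, 0, 0.08]
    - [0, 0, 0, 0, 0, 0.02, 0.08]
    - [0, 0, 0, 0, 0, 0.05, 0.08]
    - [0, 0, 0, 0, 0, 0.048, 0.07]
    - [0, 0, -5, 0.02, 0.004, 0, 0.06]
    - [0, 0, -5, 0.02, 0.004, 0, 0.06]
    - [0, 0, -5, 0.02, 0.004, 0, 0.06]
    - [0, 0, -5, 0.02, 0.004, 0, 0.06]
    - [0, 0, -5, 0.02, 0.004, 0, 0.06]
    - [0, 0, -5, 0.013, 0.003, 0, 0.06]
    - [0, 0, 0, 0, 0, 0, 0.06]
    - [0, 0, 0, 0, 0, 0, 0.06]

```text
clock: 41.85
tool_pos: [611.0, -115.4, 189.8]
tcp_rot: [-2.566, -1.811, 0.002]
wrist_force: [-0.9, 0.2, 0.1]
finger_gap: 60.0
grip_force: 0.0
```

```bash
python3 - <<'E'
from h import *
t,c=cap("top"),cap("scene")
a=cv2.resize(t["image"][80:250,80:400],(400,212),interpolation=cv2.INTER_CUBIC);b=cv2.resize(c["image"][120:320,200:400],(400,400),interpolation=cv2.INTER_CUBIC)
o=np.zeros((400,800,3),np.uint8);o[:212,:400]=a;o[:400,400:]=b;cv2.imwrite("pics/p8.png",o[:,:,::-1])
E
```

```text
(no output)
```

View pics/p8.png

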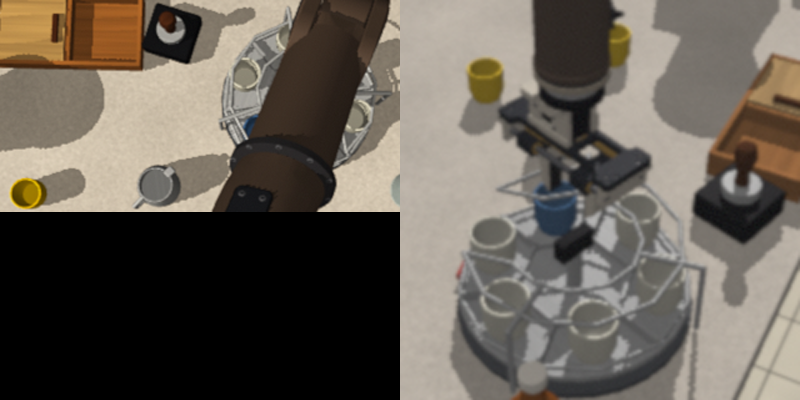

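All six cups stand in the rack, the ledge has no white cups left, and blue is next to the gap. Last click.

Emit:
apply_moves:
  moves:
    - [0, 0, 0, 0.001, -0.001, -0.04, 0.06]
    - [0, 0, 0, 0, 0, -0.03, 0.06]
    - [0, 0, 0, 0, 0, -0.015, 0.06]
    - [0, 0, 0, 0, 0, -0.003, 0.06]
    - [0, 0, 0, 0, 0, 0, 0.06]
    - [0, 0, 0, 0, 0, 0, 0.01]
    - [0, 0, 0, 0, 0, 0, 0.01]
    - [0, 0, 0, 0, 0, 0, 0.01]
    - [0, 0, 0, 0, 0, 0, 0.01]
    - [0, 0, 0, 0, 0, 0, 0.01]
    - [0, 0, 0, 0, 0, 0, 0.01]
  grip_force: 30

```text
clock: 43.05
tool_pos: [611.6, -115.8, 102.3]
tcp_rot: [-2.567, -1.808, 0.002]
wrist_force: [-7.4, 2.1, 4.8]
finger_gap: 19.7
grip_force: 30.0
```

Emit:
apply_moves:
  moves:
    - [0, 0, 3, 0, 0, 0, 0.01]
    - [0, 0, 6, 0, 0, 0, 0.01]
    - [0, 0, 6, 0, 0, 0, 0.01]
    - [0, 0, 6, 0, 0, 0, 0.01]
    - [0, 0, 6, 0, 0, 0, 0.01]
    - [0, 0, 6, 0, 0, 0, 0.01]
    - [0, 0, 6, 0, 0, 0, 0.01]
    - [0, 0, 6, 0, 0, 0, 0.01]
    - [0, 0, 6, 0, 0, 0, 0.01]
    - [0, 0, 6, 0, 0, 0, 0.01]
    - [0, 0, 3, 0, 0, 0, 0.01]
    - [0, 0, 0, 0, 0, 0, 0.01]
    - [0, 0, 0, 0, 0, 0, 0.01]
    - [0, 0, 0, 0, 0, 0, 0.01]

```text
clock: 44.45
tool_pos: [612.4, -116.0, 102.3]
tcp_rot: [-1.321, -2.85, 0.0]
wrist_force: [-3.4, 1.0, 4.4]
finger_gap: 19.8
grip_force: 30.0
```

Emit:
apply_moves:
  moves:
    - [0, 0, 0, 0, 0, 0, 0.06]
    - [0, 0, 0, 0, 0, 0, 0.06]
    - [0, 0, 0, 0, 0, 0, 0.06]
    - [0, 0, 0, 0, 0, 0.03, 0.06]
    - [0, 0, 0, 0, 0, 0.05, 0.06]
    - [0, 0, 0, 0, 0, 0.04, 0.06]
    - [0, 0, 0, -0.005, 0.03, 0, 0.06]
    - [0, 0, 0, -0.005, 0.04, 0, 0.06]
    - [0, 0, 0, -0.005, 0.04, 0, 0.06]
    - [0, 0, 0, -0.005, 0.04, 0, 0.06]
    - [0, 0, 0, -0.005, 0.04, 0, 0.06]
    - [0, 0, 0, -0.005, 0.04, 0, 0.06]
    - [0, 0, 0, -0.005, 0.04, 0, 0.06]
    - [0, 0, 0, -0.005, 0.04, 0, 0.06]
    - [0, 0, 0, 0, 0, 0, 0.06]
    - [0, 0, 0, 0, 0, 0, 0.06]
    - [0, 0, 0, 0, 0, 0, 0.06]
    - [0, 0, 0, 0, 0, 0, 0.06]
    - [0, 0, 0, 0, 0, 0, 0.06]
    - [0, 0, 0, 0, 0, 0, 0.06]

```text
clock: 46.45
tool_pos: [572.9, 192.9, 222.4]
tcp_rot: [1.322, 2.85, 0.0]
wrist_force: [-0.3, 0.8, -0.7]
finger_gap: 60.0
grip_force: 0.0
```

```bash
python3 - <<'E'
from h import *
t,c=cap("top"),cap("scene")
a=cv2.resize(t["image"][80:240,240:400],(400,400),interpolation=cv2.INTER_CUBIC);b=cv2.resize(c["image"][120:320,200:400],(400,400),interpolation=cv2.INTER_CUBIC)
cv2.imwrite("pics/p9.png",np.hstack([a,b])[:,:,::-1])
i=t["image"].astype(int); B=(i[...,2]>i[...,0]+30); bb,_,_=blob(B,318,195); print("blue",ray(t,*bb,85))
ct,st,mt=blob(t["image"].max(2)<38,322,154); w=np.array([ray(t,*p,122) for p in np.argwhere(mt)[:,::-1]]); e,v=np.linalg.eigh(np.cov(w.T)); print("bar dir",np.degrees(np.arctan2(v[1,1],v[0,1])),st)
E
```

```text
blue [ 505.67439708 -138.3120635 ]
bar dir 131.8626918250238 [312 144  21  20 195]
```

View pics/p9.png

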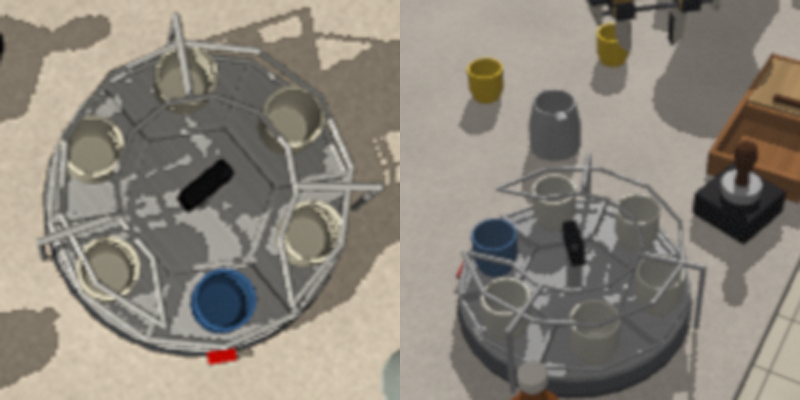

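Blue stands at the gap above the red mark (left half, (222,300)). The five white cups stand upright in the other slots and the bar reads home at about 130°. Handing in.

```bash
python3 -c "
from cell import env
print(env.job_done())"
```

```text
the job is handed in; nothing more can be done
None
```

All four white cups from the ledge are upright in the rack, one to a slot. The blue cup stands at the gap, home in its click, and the job is handed in at about 46 s, with no verdict returned.

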